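Load the dressing stone under the drag spring

TASK

Load the dressing stone into the green clamp: with the fingertips press the blue stone holder down hard on its sprung bed and, keeping it down, slide it under the steel bridge and the brass drag spring until it is fully home against the yellow stop. Then let go and leave it held there; do not pick the holder up, and do not disturb anything else on the bench.

Things in the scene. Friction and masses are not known exactly. Their poses are not given: they have to be found in the camera images.
- clamp: Green stone clamp fixed to the bench: a channel 59 mm wide between side rails (outer faces 83 mm apart, tops 38 mm above the bench) on a base 245 x 100 mm. Origin on the bench (z = 0) under the middle of the dark steel bridge; +x is the sliding direction, z up. The bridge spans x = -5 to +9 mm, its top 60 mm above the bench. A wall as high as the rails shuts the rear end at x = -166 mm.
- holder: Blue holder with an orange-brown stone in its front half, a plate 130 (x) x 56 (y) x 16 mm (z), 0.24 to 0.36 kg, loose in the channel on the sprung bed. Origin: centre of its underside, 34 mm above the bench until pressed; +x towards the bridge, nose at +65 mm, at first 7 to 30 mm short of the bridge and 5.5 mm too high to pass. Home, its origin is at x = -10 mm of the clamp.
- finger_place (a point): Middle of the black finger pad's front part on the holder's flat top face (50 mm above the bench until pressed), 30 mm behind the holder's origin. Press here. 18 mm ahead of it is the rear face of a blue upstand across the whole holder, 8 mm thick and 14 mm high above the top face, to push forward against. The pad reaches 31 mm behind this point.
- stop (a point): Middle of the top edge of the yellow home stop's face, at the end of the channel: x = +55 mm of the clamp, 46 mm above the bench. The holder's nose touches this face when home; the upstand is then 9 mm short of the bridge.
- bed (a joint): How far the sprung bed under the holder is pressed down, m: 0 up, 0.010 on its bottom stop. It moves straight down only. About 5 N start it, then 1.1 N per mm more (about 13 N at 8 mm). From 0.0055 on the holder passes under the lip. Let go under the lip, the bed pushes the holder up against it and reads about 0.0055.
- lip (a point): Middle of the lower edge, on the holder's side, of the bridge's lip: x = -5 mm of the clamp, 44.5 mm above the bench.
- leaf: Brass drag spring, a leaf 40 mm wide behind the bridge, sloping down from its hinge (its origin) at the bridge towards the home stop. Its tip, at x about +47 mm of the clamp, hangs about 35 mm above the bench; the holder's nose lifts it and it then presses on the stone with several newtons.
- tumbler: Bystander, to be left alone: purple cut-glass tumbler, 72 mm across, 85 mm high. Origin at its underside.
- spare_stone: Bystander, to be left alone: loose orange-brown spare stone, 90 x 30 x 22 mm. Origin at its underside.
- compound_jar: Bystander, to be left alone: jar with a red cap, 64 mm across, 75 mm high. Origin at its underside.
- marker: Bystander, to be left alone: white marker with a blue cap, 130 mm long, 17 mm thick, lying down. Origin at its underside.
- brush: Bystander, to be left alone: hand brush lying down.
- felt_wheel: Bystander, to be left alone: grey felt wheel lying flat, 90 mm across, 20 mm thick. Origin at its underside.
- stopper: Bystander, to be left alone: green glass stopper, 52 mm across, 55 mm high. Origin at its underside.

How it is judged (in metres and radians):
On the way, in this order (a step that is already met when the one before it is completed fails the run):
1. the fingers press the holder and its bed down, at least 5 mm (value of joint bed above 0.005 m and contact force between the fingers and holder above 4 N), for 0.05 s.
2. pushed by the fingers, the holder's nose is well under the drag spring (x of holder in the frame of clamp above -0.024 m and contact force between each of the fingers, leaf and holder above 1 N), for 0.05 s.
At the end, for the whole second after the job is handed in: the holder is home, its nose within 4.5 mm of the yellow stop, flat and straight in the channel (within 0.08 rad), held down under the lip (bed 4 to 8.5 mm down) with the drag spring pressing on it (over 1 N), let go and at rest (x of holder in the frame of clamp between -0.0145 and -0.0065 m and value of joint bed between 0.004 and 0.0085 m and contact force between leaf and holder above 1 N and angle between the x axis of holder and the x axis of clamp, either way round below 0.08 rad and angle between holder's own z axis and vertical below 0.08 rad and linear speed of holder below 0.01 m/s); the robot touches nothing.
It fails at once if the holder is lifted or carried: its underside more than 8 mm above its raised-bed height, or tipped by more than 0.2 rad (z of holder in the frame of clamp above 0.042 m or angle between holder's own z axis and vertical above 0.2 rad).
It fails at once if a bystander is moved by more than 25 mm (distance of any of tumbler, spare_stone, compound_jar, marker, brush, felt_wheel, stopper from where it was at the start of the episode above 0.025 m).
It also fails if it takes over 42 s, if anything falls off the work surface, if the arm or the gripper's body presses on something with over 40 N, if the wrist force passes 120 N, or if a joint passes its speed limit or range.

ROBOT

A 6-joint arm with a two-finger parallel gripper is mounted at the origin on the work surface. World frame = base frame: x ahead of the robot, y to its left, z up, the work surface at z = 0. Lengths are in mm, angles in rad, forces in N, time in s.
With the tool pointing down it reaches from about 275 to 825 mm from the base axis. Payload 4.9 kg.
Tool frame: the origin (TCP) lies at the very end of the fingers, on their centre line; the grasp point (between the pads) lies 19 mm behind it; z points along the fingers, y is the direction in which the jaws open and shut (so a half turn about z gives the same grasp; the last joint's range is limited). The gripper opens to 85 mm and grips with 20 to 120 N. Pads are 22 mm wide; open, the fingers measure 114 mm over their backs; the gripper's body (76 mm by 85 mm) begins 54 mm behind the grasp point. The pads swing forward as they close: fully open they stand 13 mm farther back than shut.
Start: joints at [-1.461, 0.326, -0.193, 1.052, 0, 1.437], TCP at [132.777, -533.75, 231.281] pointing down, gripper open.
Joint ranges: [-2.65, 2.65], [-0.97, 1.79], [-1.3, 1.35], [-1.93, 2.1], [-1.47, 1.37], [-3.14, 3.14]. Speed limits (rad/s): [2.57, 2.57, 3.14, 3.14, 3.14, 3.14].

INTERFACE

Orientations are given as [roll, pitch, yaw] about the fixed x, y, z axes, in that order (R = Rz(yaw) Ry(pitch) Rx(roll)).
In Python, from bench import bot, solve_ik, imaging gives the robot as it stands. Calls block until the motion is done:
- bot.move_ptp(position, orientation): joint-space move of the TCP to a pose.
- bot.movel(position, rot=None, max_speed=150, threshold=None): straight line of the TCP; rot=None keeps the orientation; max_speed is the mean speed in mm/s. With threshold (N) it stops when the force on the tool has changed by that much, and returns True; else False.
- bot.move_j(angles): joint-space move.
- bot.grip(opening, effort=None): opening from 0.0 (shut) to 1.0 (fully open); effort is the grip in N (None keeps the last); returns when the fingers have stopped.
- bot.dwell(seconds).
- solve_ik(position, orientation): joint angles nearest the present ones, or None.
- bot.get_state(): the state.
- imaging.capture(name): name is "side" or "top"; returns the picture (480x640x3 uint8, blue, green, red); there is no depth.
- imaging.camera_model(name): a dict with "K" (3x3 intrinsics, pixels), "k1" (the pictures are not rectified: a ray, as slopes to the right and down, at radius r is drawn at 1 + k1 r^2 times it, then the intrinsics apply), "position" and "rotation" of the camera in the world. Camera axes: x right, y up, looking along -z (the intrinsics and any distortion apply to the point x, -y, -z); pixel columns grow to the right and rows downward; lengths in mm; the calibration is good to about 2 mm. A picture is of the moment at which its call begins. camera_model takes no time and is no camera call.
A pose or a line that the arm cannot do raises bot.IKError and nothing moves.
- bot.sign_off(): hands the job in, once; it reports no verdict.
The state is a dict: "t": time; "qpos": joint angles; "joint_velocities": joint speeds; "effort": joint torques, N m; "tcp_pos": TCP position; "orientation": TCP orientation; "contact_force": force on the tool from outside, world axes, zero at the start; "wrist_torque": the same for the moment, N m; "opening": opening from 0.0 (shut) to 1.0 (fully open).
Only numpy, scipy, OpenCV 4.12 (cv2) and the standard library are available. Lean on these libraries where they do the work, as an engineer would, in place of code of your own. Each camera call takes 0.05 s, during which the arm holds its last target.

## Working session

There is one attempt and no reset: what is moved stays moved. The work goes in short steps, each a Python script; the robot and the scene stay as the last script left them, time stands still between calls to the robot, and variables do not carry over. Pictures are saved under pics/ and viewed, and the job is handed in when it is done.

```bash
ls; mkdir -p pics; python3 - <<'E'
from bench import bot, imaging
import cv2
for n in ("side","top"):
    cv2.imwrite(f"pics/{n}0.png", imaging.capture(n))
    print(n, imaging.camera_model(n))
s=bot.get_state(); print(s['t'],s['tcp_pos'],s['orientation'],s['opening'])
E
```

```text
pics
side {'K': array([[602.69195478,   0.        , 322.74940952],
       [  0.        , 602.69195478, 236.96982107],
       [  0.        ,   0.        ,   1.        ]]), 'k1': 0.0020811251410194713, 'position': array([ 525.84945091, -871.06791736, 1130.36216101]), 'rotation': array([ 0.67914288,  0.01832935, -0.06924309])}
top {'K': array([[594.05829412,   0.        , 322.68936556],
       [  0.        , 594.05829412, 242.18191115],
       [  0.        ,   0.        ,   1.        ]]), 'k1': -0.17406690764429653, 'position': array([ 267.99514666,   -3.84042663, 1677.24110804]), 'rotation': array([ 0.20067034, -0.001803  , -1.56879278])}
0.1 [ 132.72637928 -533.21961565  230.57849968] [-3.14006036e+00 -2.03209283e-04  2.43791700e-01] 1.0009657415567648
```

View pics/side0.png

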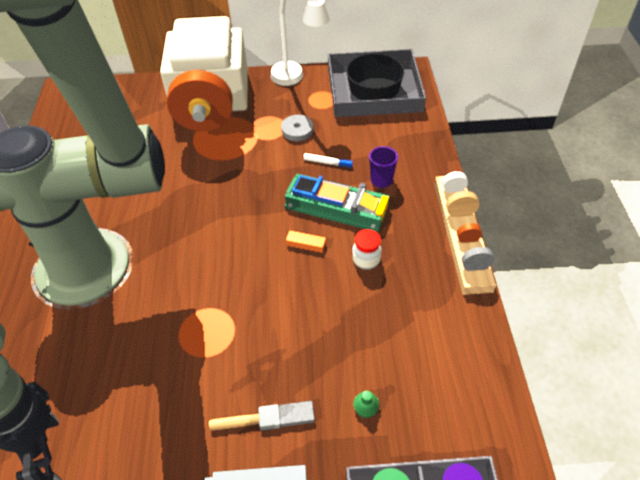

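View pics/top0.png

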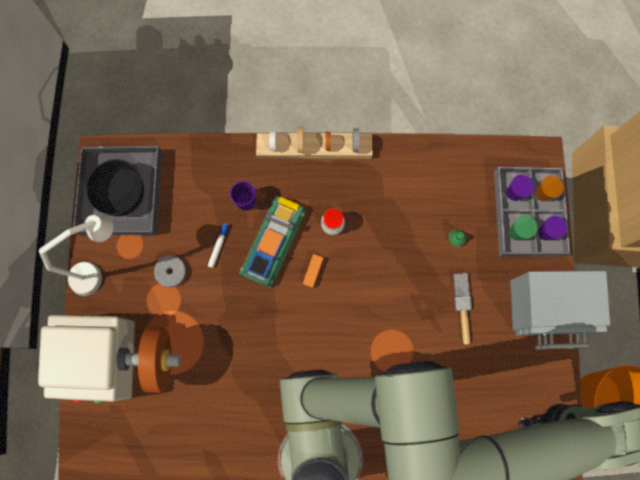

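```bash
python3 - <<'E'
import cv2
a=cv2.imread("pics/side0.png")[165:240,275:400]; cv2.imwrite("pics/side0c.png",cv2.resize(a,None,fx=6.4,fy=6.4,interpolation=cv2.INTER_CUBIC))
a=cv2.imread("pics/top0.png")[190:295,225:350]; cv2.imwrite("pics/top0c.png",cv2.resize(a,None,fx=5.6,fy=5.6,interpolation=cv2.INTER_CUBIC))
E
```

```text
(no output)
```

View pics/side0c.png

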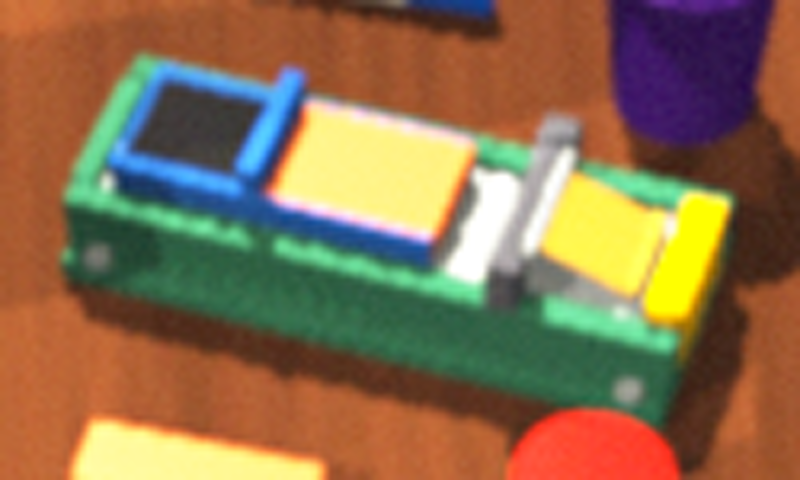

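View pics/top0c.png

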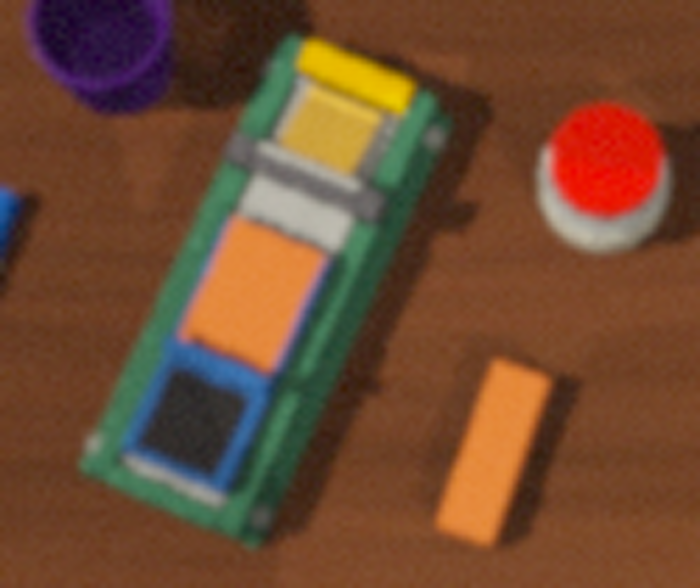

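```bash
cat > geo.py <<'E'
import numpy as np, cv2
from scipy.spatial.transform import Rotation as Ro
from bench import imaging
CM={n:imaging.camera_model(n) for n in("side","top")}
def proj(n,P,mode='rpy'):
    c=CM[n]; R=Ro.from_euler('xyz',c['rotation']) if mode=='rpy' else Ro.from_rotvec(c['rotation'])
    p=R.inv().apply(np.atleast_2d(P)-c['position'])
    s=np.c_[p[:,0]/-p[:,2], -p[:,1]/-p[:,2]]
    s=s*(1+c['k1']*(s**2).sum(1,keepdims=True))
    return s@np.diag([c['K'][0,0],c['K'][1,1]])+c['K'][:2,2]
def crop2px(n,q): 
    q=np.array(q,float)
    return (q+.5)/6.4-.5+[275,165] if n=='side' else (q+.5)/5.6-.5+[225,190]
def cl(P,x,y,yaw): return Ro.from_euler('z',yaw).apply(np.atleast_2d(P))+[x,y,0]
E
cat > fit.py <<'E'
from geo import *
from scipy.optimize import least_squares
C=[("side",(72,200),(-166,-41.5,38)),("side",(145,58),(-166,41.5,38)),
("side",(533,205),(2,0,60)),("top",(306,176),(2,0,60)),
("side",(664,253),(55,0,46)),("top",(351,93),(55,0,46)),
("top",(90,455),(-166,41.5,38)),("top",(255,540),(-166,-41.5,38))]
H=[("side",(110,160),(-65,-28,50)),("side",(165,68),(-65,28,50)),("side",(432,240),(65,-28,50)),
("top",(125,450),(-65,28,50)),("top",(222,490),(-65,-28,50))]
for mode in('rpy','rotvec'):
    def f(p,full=False):
        r=[]
        for n,q,P in C: r.append(proj(n,cl(P,*p[:3]),mode)[0]-crop2px(n,q))
        for n,q,P in H: r.append(proj(n,cl(np.array(P)+[p[3],0,0],*p[:3]),mode)[0]-crop2px(n,q))
        return np.ravel(r)
    s=least_squares(f,[650,100,-.4,-90],loss='soft_l1')
    print(mode,s.x,s.cost); print(f(s.x).reshape(-1,2).round(1).tolist())
E
python3 fit.py
```

```text
rpy [ 6.54529798e+02  1.16961588e+02 -4.12641845e-01 -9.11730519e+01] 8.446559382930694
[[0.3, 0.7], [1.1, 0.2], [-1.4, -1.8], [-0.1, 0.3], [-1.0, -0.2], [-0.1, -0.4], [0.6, -0.0], [-2.0, -3.3], [-0.2, 0.8], [-0.6, -0.2], [-0.4, 0.9], [-0.4, -1.0], [0.6, -0.1]]
rotvec [ 5.44078662e+02  3.22215708e+02 -4.23128362e-01 -4.02655574e+00] 589.6802306425599
[[-29.2, -53.5], [-28.0, -50.7], [-37.7, -57.0], [1.7, -2.0], [-39.1, -56.2], [2.5, -3.3], [4.3, -2.7], [0.7, -5.9], [-0.3, -46.1], [-0.9, -45.1], [-4.4, -47.7], [15.5, -31.4], [15.8, -30.7]]
```

```bash
cat > ov.py <<'E'
import sys; from geo import *
x,y,yaw,h=map(float,sys.argv[1:5]); tag=sys.argv[5]
src=sys.argv[6] if len(sys.argv)>6 else '0'; zz=float(sys.argv[7]) if len(sys.argv)>7 else 34
rect=lambda x0,x1,w,z:[(x0,-w,z),(x1,-w,z),(x1,w,z),(x0,w,z)]
L=[(rect(-166,79,41.5,38),(0,255,255)),(rect(-5,9,41.5,60),(255,255,255)),
(rect(55,55.1,29,46),(255,0,255)),(rect(h-65,h+65,28,zz+16),(255,255,0)),(rect(h-12,h-4,28,zz+30),(0,255,0)),(rect(h-30,h-29,1,zz+16),(0,0,255))]
for n,(o,s,sz) in dict(side=((275,165),6.4,(75,125)),top=((225,190),5.6,(105,125))).items():
    a=cv2.imread(f"pics/{n}{src}.png")[o[1]:o[1]+sz[0],o[0]:o[0]+sz[1]]
    a=cv2.resize(a,None,fx=s,fy=s,interpolation=cv2.INTER_CUBIC)
    for r,c in L:
        p=(proj(n,cl(r,x,y,yaw))-o+.5)*s-.5
        cv2.polylines(a,[p.round().astype(int)],True,c,1,cv2.LINE_AA)
    cv2.imwrite(f"pics/{n}_ov{tag}.png",a)
E
python3 ov.py 654.5 117 -.4126 -91.2 1
```

```text
(no output)
```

View pics/side_ov1.png

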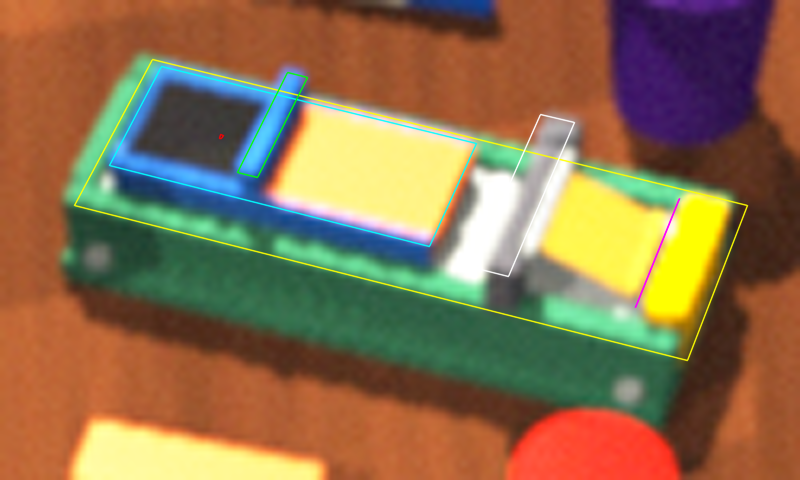

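View pics/top_ov1.png

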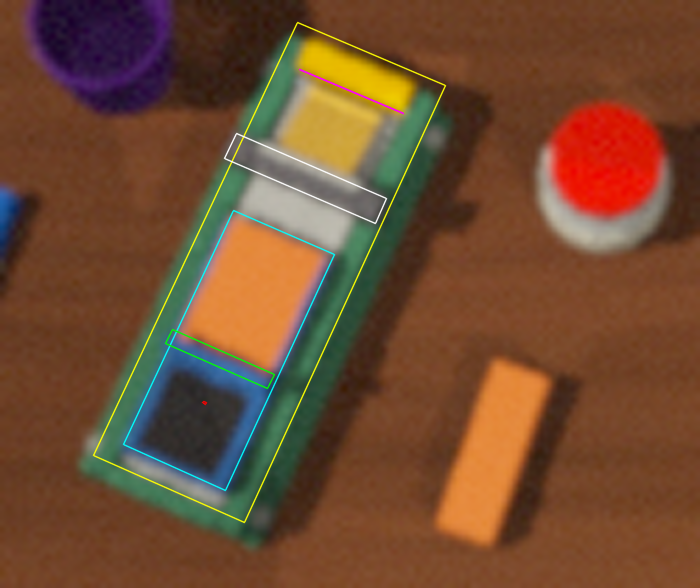

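```bash
cat >> geo.py <<'E'
POSE=(654.5,117.,-.4126)
RPY=[np.pi,0,POSE[2]]
def W(xc,z,yc=0): return (cl((xc,yc,z),*POSE)[0]).tolist()
def toC(p): return Ro.from_euler('z',-POSE[2]).apply(np.array(p)-[POSE[0],POSE[1],0])
def st(bot):
    s=bot.get_state(); print('t',round(s['t'],2),'clampTCP',toC(s['tcp_pos']).round(1),'F',Ro.from_euler('z',-POSE[2]).apply(s['contact_force']).round(1),'op',round(s['opening'],2),'ori',np.round(s['orientation'],3)); return s
E
python3 - <<'E'
from geo import *; from bench import bot,solve_ik
print(W(-121,200),solve_ik(W(-121,200),RPY),solve_ik(W(-30,42),RPY))
bot.grip(0.0,40)
bot.move_ptp(W(-121,200),RPY); st(bot)
bot.movel(W(-121,85),max_speed=120); st(bot)
for n in("side","top"): cv2.imwrite(f"pics/{n}1.png",imaging.capture(n))
for n,(o,s,sz) in dict(side=((255,115),5,(120,150)),top=((205,180),5,(120,150))).items():
    a=cv2.imread(f"pics/{n}1.png")[o[1]:o[1]+sz[0],o[0]:o[0]+sz[1]]
    cv2.imwrite(f"pics/{n}1c.png",cv2.resize(a,None,fx=s,fy=s,interpolation=cv2.INTER_CUBIC))
    print(n,(proj(n,[W(-121,85),W(-121,50)])-o)*s)
E
```

```text
[543.6541578763507, 165.5200915487494, 200.00000000000006] [ 0.16566656  0.38183448 -0.19375623  0.99520561  0.         -2.5633261 ] [ 0.08772345  0.65920772 -0.16705005  0.74453855  0.         -2.6412692 ]
t 4.2 clampTCP [-120.7   -0.3  200. ] F [-0.3  0.1  0.3] op -0.0 ori [ 3.142 -0.    -0.413]
t 5.31 clampTCP [-120.5    0.4   85.7] F [ 0.2  0.6 -0.7] op 0.0 ori [-3.141e+00 -1.000e-03 -4.130e-01]
side [[267.15569588 304.29827451]
 [269.75909291 354.2864453 ]]
top [[273.36549351 396.90234048]
 [279.7917055  407.65558059]]
```

View pics/side1c.png

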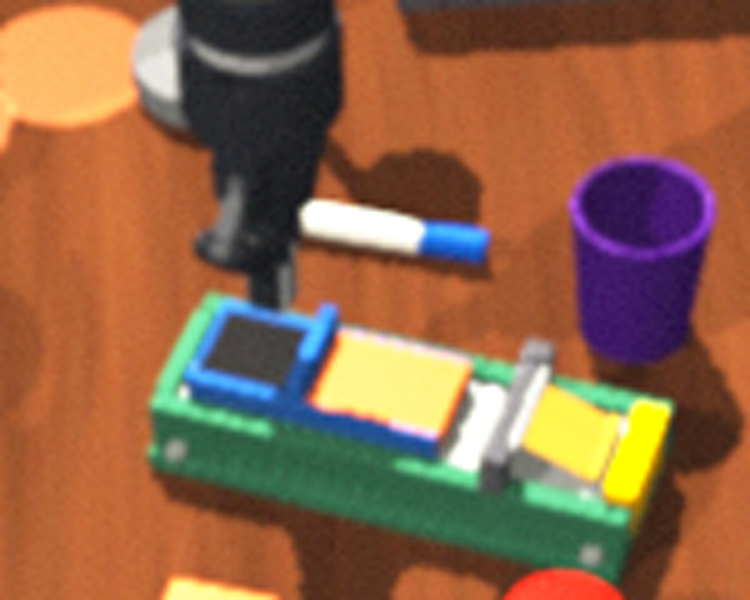

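View pics/top1c.png

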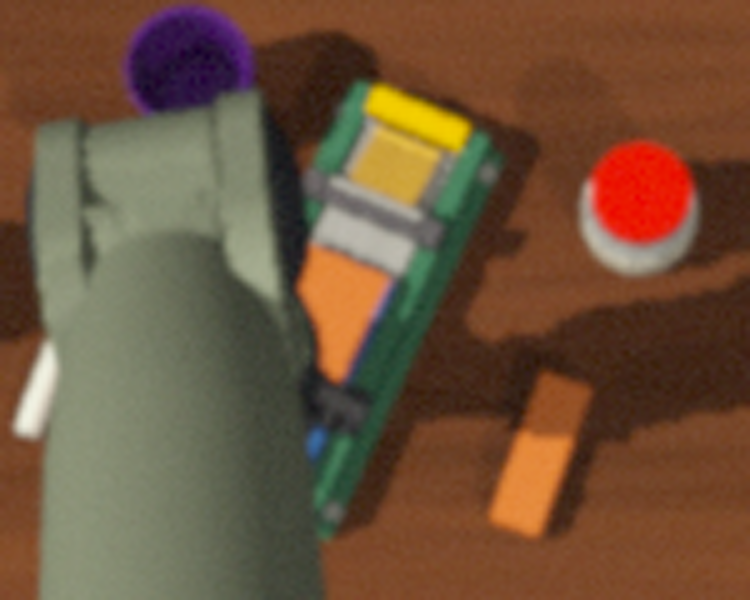

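```bash
python3 - <<'E'
from geo import *; from bench import bot
print(bot.movel(W(-121,44),max_speed=40,threshold=3)); st(bot)
bot.movel(W(-121,42),max_speed=20); st(bot)
bot.dwell(0.2); st(bot)
E
```

```text
True
t 6.25 clampTCP [-121.4   -0.2   48.2] F [ 0.6 -0.   5.3] op 0.0 ori [ 3.141e+00  1.000e-03 -4.130e-01]
t 6.71 clampTCP [-121.4   -0.2   42.8] F [-3.4 -2.9 12.1] op 0.0 ori [ 3.14e+00  2.00e-03 -4.13e-01]
t 6.91 clampTCP [-121.3   -0.2   43. ] F [-2.8 -1.9 10.6] op 0.0 ori [ 3.14e+00  2.00e-03 -4.13e-01]
```

```bash
python3 - <<'E'
from geo import *; from bench import bot
bot.movel(W(-121,40.8),max_speed=20); st(bot)
for x in (-108,-95): print(bot.movel(W(x,40.8),max_speed=25,threshold=25)); st(bot)
E
```

```text
t 7.16 clampTCP [-121.4   -0.2   41.9] F [-3.2 -1.9 12.5] op 0.0 ori [ 3.14e+00  2.00e-03 -4.12e-01]
False
t 7.83 clampTCP [-1.114e+02  1.000e-01  4.120e+01] F [-9.8 -0.3 13.3] op -0.0 ori [ 3.141  0.008 -0.411]
False
t 8.49 clampTCP [-98.5   0.2  41.2] F [-9.3 -0.3 13.5] op -0.0 ori [ 3.141  0.008 -0.411]
```

```bash
python3 - <<'E'
from geo import *; from bench import bot
for x in (-80,-62,-50,-42): 
    r=bot.movel(W(x,40.8),max_speed=25,threshold=20); print(r); st(bot)
    if r: break
E
```

```text
False
t 9.24 clampTCP [-83.5   0.3  41.2] F [-9.2  0.3 12.6] op -0.0 ori [ 3.141  0.008 -0.411]
False
t 10.11 clampTCP [-65.5   0.3  41.3] F [-8.9 -0.6 13.2] op -0.0 ori [ 3.141  0.008 -0.411]
False
t 10.74 clampTCP [-53.3   0.4  41.4] F [-8.1 -0.1 12.7] op 0.0 ori [ 3.141  0.008 -0.411]
False
t 11.21 clampTCP [-46.9   0.3  40.7] F [-12.    0.2  12.1] op 0.0 ori [ 3.141  0.011 -0.411]
```

```bash
python3 - <<'E'
from geo import *; from bench import bot
for x in (-38,-34,-31,-28,-25,-22,-19): 
    r=bot.movel(W(x,40.8),max_speed=20,threshold=15); s=st(bot)
    if r or Ro.from_euler('z',.4126).apply(s['contact_force'])[0]<-30: print('stop',r);break
for n in("side","top"): cv2.imwrite(f"pics/{n}2.png",imaging.capture(n))
a=cv2.imread(f"pics/side2.png")[155:240,270:400]
cv2.imwrite(f"pics/side2c.png",cv2.resize(a,None,fx=6,fy=6,interpolation=cv2.INTER_CUBIC))
E
```

```text
t 11.56 clampTCP [-44.    0.1  40.3] F [-14.2   0.   11.4] op 0.0 ori [ 3.141  0.013 -0.411]
t 11.91 clampTCP [-40.2   0.   40.2] F [-13.7   0.1  11.5] op -0.0 ori [ 3.14   0.013 -0.41 ]
t 12.21 clampTCP [-37.2  -0.   40.2] F [-13.7   0.6  11. ] op 0.0 ori [ 3.14   0.013 -0.41 ]
t 12.51 clampTCP [-33.7  -0.1  40.2] F [-12.9   0.1  10.9] op -0.0 ori [ 3.14   0.012 -0.411]
t 12.81 clampTCP [-30.8  -0.   40.2] F [-12.3   0.7  10.1] op 0.0 ori [ 3.14   0.012 -0.411]
t 13.11 clampTCP [-30.8  -0.   40.1] F [-20.6  -0.3  16. ] op -0.0 ori [ 3.14   0.018 -0.41 ]
t 13.41 clampTCP [-30.7  -0.1  40.1] F [-27.3  -0.9  22.5] op -0.0 ori [ 3.14   0.023 -0.409]
```

View pics/side2c.png

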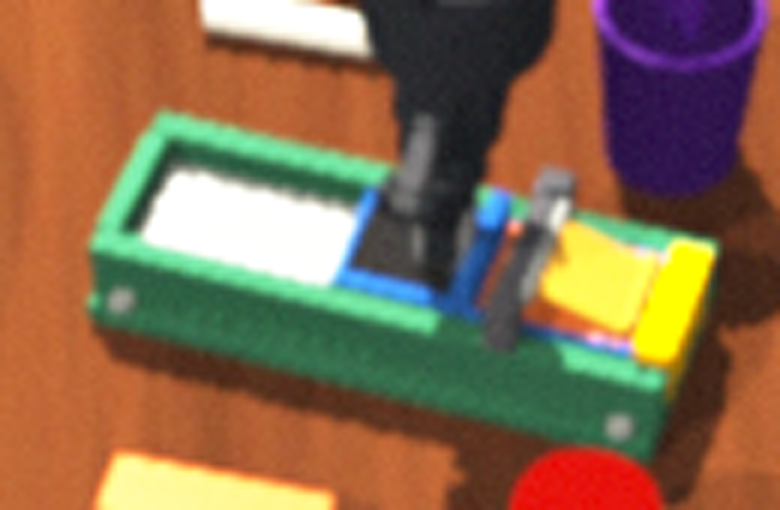

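```bash
python3 - <<'E'
from geo import *; from bench import bot
bot.movel(W(-27,45),max_speed=30); st(bot)
bot.movel(W(-29,48),max_speed=20); st(bot)
bot.movel(W(-35,54),max_speed=30); st(bot)
bot.movel(W(-38,150),RPY,max_speed=120); 
bot.move_ptp(W(-260,260),RPY); st(bot)
for n in("side","top"): cv2.imwrite(f"pics/{n}3.png",imaging.capture(n))
E
python3 ov.py 654.5 117 -.4126 -10 3 3 28.5
```

```text
t 13.96 clampTCP [-30.8  -0.   44.4] F [-8.4 -0.1  7.2] op 0.0 ori [ 3.14   0.009 -0.411]
t 14.29 clampTCP [-30.8  -0.3  47.4] F [-5.8  0.1  1.4] op -0.0 ori [ 3.14   0.005 -0.412]
t 14.72 clampTCP [-34.2   0.2  54.6] F [0.7 0.4 0.4] op 0.0 ori [ 3.141  0.    -0.413]
t 16.65 clampTCP [-2.591e+02  2.000e-01  2.595e+02] F [-0.7  0.5 -0.3] op 0.0 ori [ 3.141 -0.    -0.413]
```

View pics/side_ov3.png

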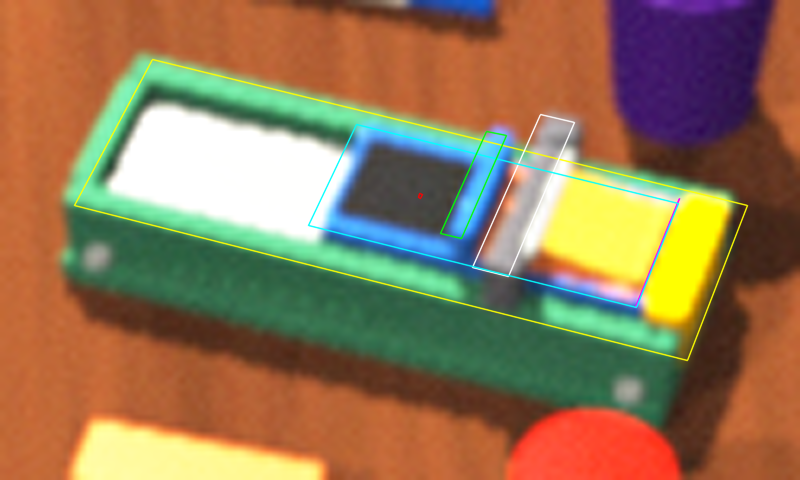

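View pics/top_ov3.png

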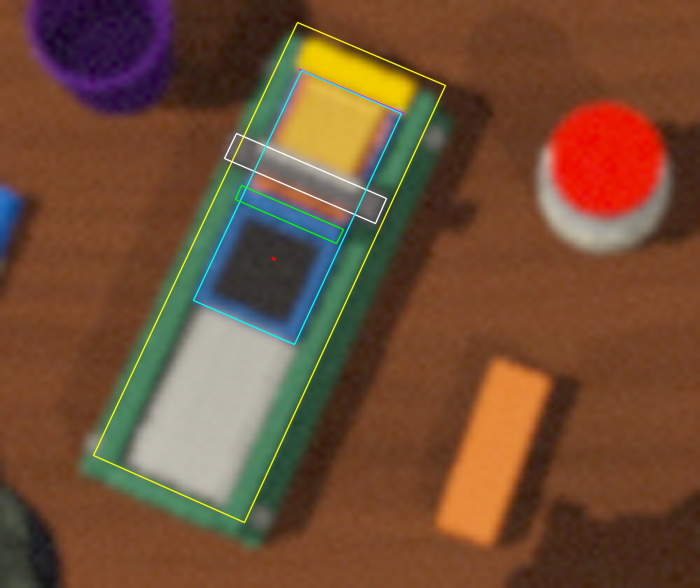

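View pics/top3.png

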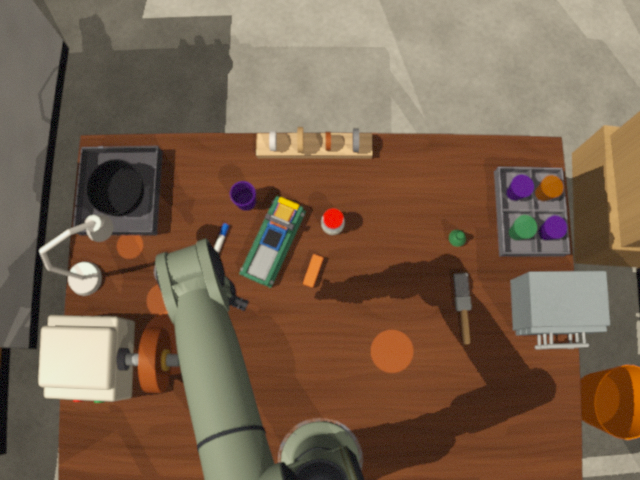

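```bash
python3 - <<'E'
from geo import *; from bench import bot
bot.dwell(0.3); st(bot); print(bot.sign_off())
E
```

```text
t 17.05 clampTCP [-2.596e+02 -1.000e-01  2.596e+02] F [-0.2 -0.2 -0.4] op -0.0 ori [ 3.141  0.    -0.413]
the job is handed in; nothing more can be done
None
```

The stone holder is loaded and held against the yellow stop, and the job was handed in at about 17 s. I pressed the holder down about 8–9 mm (12–13 N) with the closed fingertips, then slid it under the bridge and the drag spring. I stopped when it no longer moved and the push rose to about 27 N.

- **Home position:** After I let go and backed off, both cameras show the nose against the stop, the holder straight, and its upstand just short of the bridge. The force on the tool is near zero.
- **Bystanders:** The tumbler, jar, spare stone, stopper, brush and the visible part of the marker look unmoved. The arm hid the felt wheel in the last top picture, and I did not check it in the side view.
- **Disagreement:** The arm stopped about 2 mm further along than my fitted clamp pose predicted, and the side view shows the same offset. This matches the calibration accuracy of about 2 mm, so I took it as a small pose error.
- **Not measured:** I could not read the bed depth or the spring force on the stone. I infer them from the lip height, where the press force dropped from 7 N to about 1 N as I raised the fingers from 44 to 47 mm, and from the extra drag as the nose went under the spring.

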